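# Tighten the boom clamp with the adjustable wrench

## Robot

A 7-joint arm with a two-finger parallel gripper is mounted at the origin on the work surface. World frame = base frame: x ahead of the robot, y to its left, z up, the work surface at z = 0. Lengths are in m, angles in rad, forces in N, time in s.
With the tool pointing down it reaches from about 0.425 to 0.875 m from the base axis. Payload 8.4 kg.
Tool frame: the origin (TCP) lies between the finger pads; the fingertips stand 19 mm ahead of it and the grasp point (between the pads) is the TCP; z points along the fingers, y is the direction in which the jaws open and shut (so a half turn about z gives the same grasp; the last joint's range is limited). The gripper opens to 85 mm and grips with 20 to 120 N. Pads are 22 mm wide; open, the fingers measure 114 mm over their backs; the gripper's body (76 mm by 85 mm) begins 54 mm behind the grasp point. The pads swing forward as they close: fully open they stand 13 mm farther back than shut.
Start: joints at [-1.336, 0.333, 0.04, 1.465, -0.013, 1.343, -0.059], TCP at [0.213, 0.614, 0.25] pointing down, gripper open.
Joint ranges: [-2.58, 2.58], [-0.38, 2.09], [-1.3, 1.39], [0.25, 2.4], [-1.5, 4.64], [0.08, 2.09], [-2.65, 2.65]. Speed limits (rad/s): [2.22, 2.22, 2.79, 2.79, 3.14, 3.14, 3.14].

## Interface

Orientations are given as a unit quaternion [x, y, z, w].
In Python, from bench import bot gives the robot as it stands. The module is installed in compiled form; this text tells all that it offers.
- The arm moves only by the tool carry_out, never from a script. Its argument "rows" is a list of rows, each a list of 3 entries, a list of its own where there are three numbers: the shift along the tool's x, y, z in units of 50 mm (1.0 is 50 mm), then the turn, a rotation vector about the tool's x, y, z in units of 5 degrees (1.0 is 5 degrees), then the finger opening in mm, from 0 to 85.4. A call has 1 to 12 rows; each row is the pose to reach, as a shift and turn from the pose commanded when the call began, along the tool's axes at that moment; what a row does not reach only later rows make up. A row lasts 1/8 s, in which the tool goes at most 62.5 mm and 10.7 degrees, less where a joint would pass 70% of its speed; a pose out of reach is approached as far as the arm can. A call with a gripper value outside its range is refused whole. The fingers move at their own pace and stop on an object; "force" is the grip in N (left out, the last holds). Time passes only in rows, so rows that repeat a pose let the fingers close. It gives the time, the measured TCP pose, the force and the opening at its end, in the units of the state.
- bot.state(): the state, without advancing time (a new reading comes with each control period).
- bot.grab_frame(name): name is "scene" or "top" or "wrist"; returns the picture (420x560x3 uint8, red, green, blue); there is no depth.
- bot.camera_params(name): a dict with "K" (3x3 intrinsics, pixels), "xyz" and "rotation" of the camera in the world; the wrist camera has in their place "mount" (4x4, takes a point from camera to tool coordinates, whose origin is the TCP and whose axes are the flange's). Camera axes: x right, y down, z forward; pixel columns grow to the right and rows downward; lengths in m; the calibration is good to about 2 mm. The wrist camera is an equidistant fisheye: a pixel r from the principal point sees the ray r / f radians off the axis. A picture is of the moment at which its call begins: read the wrist's pose just before it. camera_params takes no time and is no camera call.
- bot.finish_job(): hands the job in, once; it reports no verdict.
The state is a dict: "time": time; "joint_positions": joint angles; "joint_vel": joint speeds; "effort": joint torques, N m; "tcp_pos": TCP position; "tool_rot": TCP orientation; "ft_force": force on the tool from outside, world axes, zero at the start; "torque": the same for the moment, N m; "width": opening from 0.0 (shut) to 1.0 (fully open).
Only numpy, scipy, OpenCV 4.12 (cv2) and the standard library are available. Lean on these libraries where they do the work, as an engineer would, in place of code of your own. Each camera call takes 0.05 s, during which the arm holds its last target.

## Task

The adjustable wrench sits loose on the nut of the boom clamp. Turn the knurled brass wheel of its worm clockwise (seen from above) until the jaws just fit the nut, then push the navy handle down until it is level, so that the nut turns with it, and let go. Leave the red tilt-lock knob and the things lying on the bench alone.

Things in the scene. Friction and masses are not known exactly. Their poses are not given: they have to be found in the camera images.
- wheel (a point): Centre of the knurled brass worm wheel: drum 34 mm across, 24 mm tall, upright axis at the start, 183 mm above the bench, 15 mm free below; pinch it from above in any direction. The frame is the wrench's and does not spin with the wheel: x horizontal along the nut's axis, out of the clamp; y from nut towards handle; z up at the start. The nut's axis is 68 mm below and 42 mm to -y of it.
- handle_top (a point): Where to push straight down: upper face of the navy handle (bar 18 mm wide, 26 deep) 25 mm from its end. The handle slopes up 30 degrees away from the nut. From the nut's axis this point is 182 mm out, 81 up at the start; 198 out, 21 below when level: it sinks 102 mm. Axes as wheel. The wrench swings about the nut's axis, stiffly (3 N here), stays where left, cannot come off.
- worm (a joint): Angle of the worm wheel, rad; grows as it turns clockwise seen from above, 5 mm of jaw per rad. Starts at 0 to 0.6 (upper jaw 6.5 to 3.5 mm clear of the nut); at about 1.3 the upper jaw meets the nut's flat and the wheel stops by itself. So it needs 0.7 to 1.3 rad, one twist of the wrist. Takes about 0.13 N m and stays where it is left.
- nut (a joint): Angle of the brass hexagon nut (30 mm across flats, axis 115 mm above the bench), rad; 0 at the start with a flat facing up; grows as the handle goes down. With open jaws the wrench swings without it; once the jaws fit it follows the handle, reading 0.52 when the handle is level.
- tilt_lock (a joint): Bystander: the red bar-shaped knob, 40 mm long, standing on the black boom tube about 150 mm to the -y side of the wheel; angle in rad, 0 at the start. Not to be turned.
- spanner: Bystander: a plain steel spanner 170 mm long lying on the bench; origin at the middle of its underside.
- tape: Bystander: a white roll of tape lying flat, 90 mm across and 26 mm high; origin at the centre of its underside.
- module: Bystander: a navy instrument module 85 x 60 x 30 mm on the bench; origin at the centre of its underside.

How it is judged:
By the outcome, as a careful person would: the job done as asked, in the order asked, and still so for the second after the job is handed in, with the robot touching nothing.
It also fails if it takes over 45 s, if anything falls off the work surface, if the arm or the gripper's body presses on something with over 40 N, if the wrist force passes 120 N, or if a joint passes its speed limit or range.

## Working session

There is one attempt and no reset: what is moved stays moved. The work goes in short steps, Python scripts to look and compute and a tool call to move; the robot and the scene stay as the last step left them, time stands still between calls to the robot, and variables do not carry over. Pictures are saved under pics/ and viewed, and the job is handed in when it is done.

Besides the shell and the picture viewer there is one more tool, called after "Request:" by a JSON object that holds its "api" and its "payload". carry_out: Moves the arm, as the interface text tells. Its arguments: {"type":"object","properties":{"rows":{"type":"array"},"force":{"type":"number"}},"required":["rows"]}

```bash
mkdir -p pics; python3 - <<'E'
from bench import bot
import cv2
print(bot.state())
for n in ["scene","top","wrist"]:
    im=bot.grab_frame(n); cv2.imwrite(f"pics/{n}0.png",im[:,:,::-1]); print(n,bot.camera_params(n))
E
```

```text
{'time': 0.0, 'joint_positions': array([-1.33621071,  0.33388157,  0.03986163,  1.46626358, -0.01334632,
        1.34327851, -0.058499  ]), 'joint_vel': array([ 1.90432464e-03,  1.88496900e-03,  2.02736954e-04, -5.77228174e-05,
        2.43286190e-05, -5.36893332e-04,  1.43461329e-03]), 'effort': array([ 1.28518750e-03, -6.58509278e+01,  1.36615969e+00, -4.05589235e+01,
        1.66563870e-02,  1.17578203e-02, -1.15209244e-05]), 'tcp_pos': array([0.21285315, 0.61372271, 0.2494438 ]), 'tool_rot': array([ 1.66115376e-01,  9.86106013e-01, -7.81362247e-04, -5.36189918e-05]), 'ft_force': array([ 0.01423378, -0.57691723,  0.90845796]), 'torque': array([ 0.03135788, -0.04042366, -0.02247401]), 'width': 0.9984729321483354}
scene {'K': array([[448.33628224,   0.        , 278.54861857],
       [  0.        , 448.33628224, 196.93361126],
       [  0.        ,   0.        ,   1.        ]]), 'xyz': array([ 1.02656631, -0.122816  ,  0.80717137]), 'rotation': array([ 0.7098293 ,  0.63548188, -0.19898563, -0.22958628])}
top {'K': array([[430.60564562,   0.        , 277.13031113],
       [  0.        , 430.60564562, 210.36078794],
       [  0.        ,   0.        ,   1.        ]]), 'xyz': array([ 0.4142854 , -0.07512351,  0.97377338]), 'rotation': array([ 0.71257765, -0.6960645 ,  0.06792695, -0.05579636])}
wrist {'K': array([[325.1922621 ,   0.        , 281.78740265],
       [  0.        , 325.1922621 , 214.93630023],
       [  0.        ,   0.        ,   1.        ]]), 'mount': array([[-3.71907076e-04, -9.48191284e-01, -3.17699782e-01,
         8.19861993e-02],
       [ 9.99998756e-01, -8.39535455e-04,  1.33501378e-03,
         4.06507818e-04],
       [-1.53256866e-03, -3.17698890e-01,  9.48190417e-01,
        -1.23987311e-01],
       [ 0.00000000e+00,  0.00000000e+00,  0.00000000e+00,
         1.00000000e+00]])}
```

View pics/scene0.png

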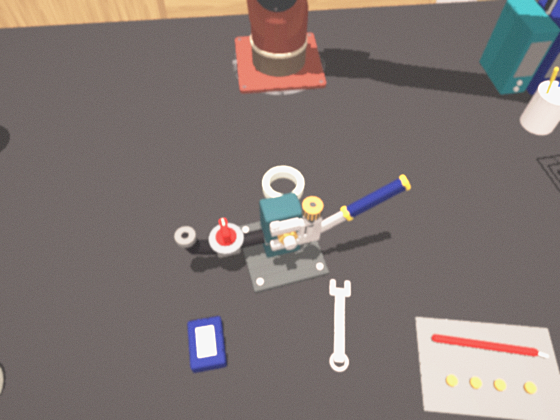

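View pics/top0.png

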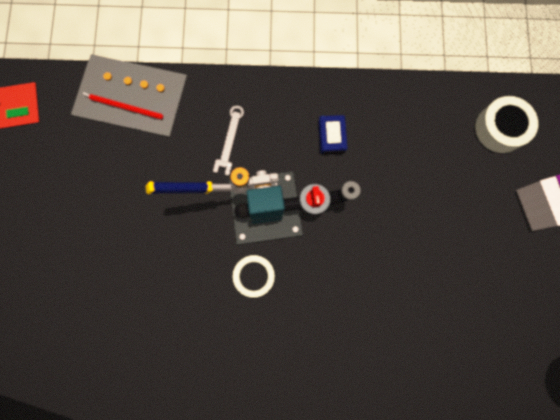

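View pics/wrist0.png

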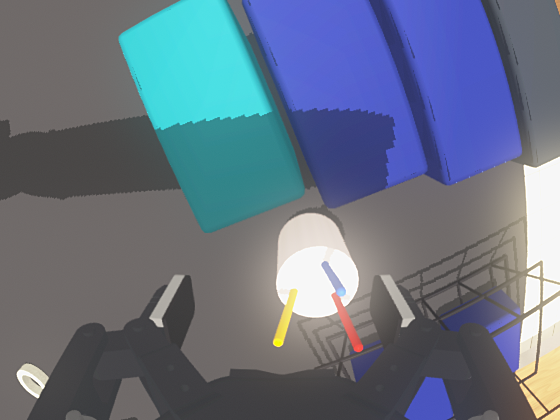

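The scene view shows the wheel at about (313,206), the handle running from (347,213) to (405,183) and the red knob at (226,236). The top view shows the wheel at about (240,176) and the handle end at about (151,187). Next I'll look at enlarged crops.

```bash
python3 - <<'E'
import cv2
a=cv2.imread("pics/scene0.png")[160:280,200:420]; b=cv2.imread("pics/top0.png")[140:260,140:360]
g=lambda a:cv2.convertScaleAbs(cv2.resize(a,(770,420),interpolation=cv2.INTER_CUBIC),alpha=1.3,beta=10)
cv2.imwrite("pics/sc.png",g(a)); cv2.imwrite("pics/tc.png",g(b))
E
```

```text
(no output)
```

View pics/sc.png

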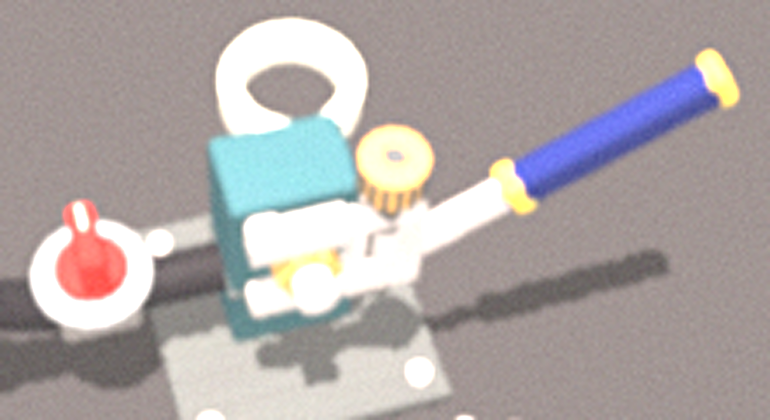

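View pics/tc.png

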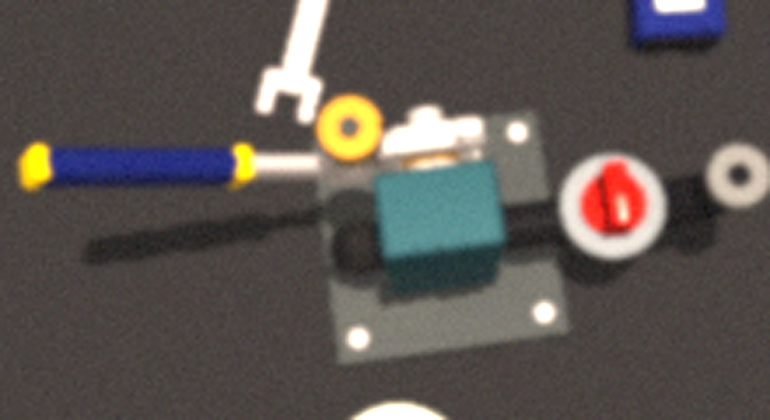

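```bash
cat > h.py <<'E'
from bench import bot
import numpy as np, cv2
from scipy.spatial.transform import Rotation as R
def ray(n,uv):
    c=bot.camera_params(n);k=c["K"]
    d=R.from_quat(c["rotation"]).apply(np.linalg.inv(k)@[uv[0],uv[1],1]); return c["xyz"],d/np.linalg.norm(d)
def atz(n,uv,z):
    o,d=ray(n,uv); return o+d*(z-o[2])/d[2]
def tri(a,b):
    A=np.zeros((3,3));v=np.zeros(3)
    for n,uv in(("scene",a),("top",b)):
        o,d=ray(n,uv);P=np.eye(3)-np.outer(d,d);A+=P;v+=P@o
    return np.linalg.solve(A,v)
def proj(n,p):
    c=bot.camera_params(n);q=c["K"]@R.from_quat(c["rotation"]).inv().apply(np.array(p)-c["xyz"]);return q[:2]/q[2]
s=lambda x,y:(200+(x+.5)/3.5-.5,160+(y+.5)/3.5-.5)
t=lambda x,y:(140+(x+.5)/3.5-.5,140+(y+.5)/3.5-.5)
E
python3 - <<'E'
from h import *
np.set_printoptions(precision=4,suppress=True)
print("wheel tri",tri(s(395,157),t(350,127)),atz("scene",s(395,157),.195),atz("top",t(350,127),.195))
print("end",tri(s(717,78),t(35,166)))
print("near collar",tri(s(515,186),t(243,165)))
print("knob",tri(s(90,262),t(612,200)))
print("post",tri(s(90,262),t(612,200)))
print(atz("top",t(512,132),.01),atz("top",t(358,338),.01),atz("top",t(544,312),.01))
E
```

```text
wheel tri [ 0.616  -0.0147  0.194 ] [ 0.6167 -0.0138  0.195 ] [ 0.6156 -0.0159  0.195 ]
end [0.5894 0.1488 0.1983]
near collar [0.6059 0.0503 0.1429]
knob [ 0.6002 -0.1656  0.0976]
post [ 0.6002 -0.1656  0.0976]
[ 0.6628 -0.1085  0.01  ] [ 0.5241 -0.0121  0.01  ] [ 0.5439 -0.1313  0.01  ]
```

```bash
python3 - <<'E'
from h import *
np.set_printoptions(precision=4,suppress=True)
w=np.array([.616,-.0148]);u=np.array([-.164,.9865]);v=np.array([.9865,.164])
for n,a,b in(("A +y+x",(357,183),(375,178)),("B -y+x",(224,208),(498,162)),("C -y-x",(208,145),(502,238)),("D +y-x",(322,118),(380,252)),("jaw",(425,205),(328,150))):
    p=tri(s(*a),t(*b)); print(n,p,"v",(p[:2]-w)@v,"u",(p[:2]-w)@u, proj("scene",p)-s(*a))
E
```

```text
A +y+x [ 0.5987 -0.0272  0.1479] v -0.01905902471165611 u -0.009363557733013776 [-0.119   0.0059]
B -y+x [ 0.6088 -0.0956  0.1517] v -0.020307657020468835 u -0.07849592400556764 [-0.2701  0.0058]
C -y-x [ 0.5666 -0.0993  0.1465] v -0.06262313876410369 u -0.07529553740997166 [ 0.0487 -0.0009]
D +y-x [ 0.5565 -0.0353  0.1472] v -0.062094822214460055 u -0.010496060143170489 [ 2.0915 -0.1211]
jaw [0.6147 0.0023 0.147 ] v 0.0015646345672891927 u 0.01712342840462321 [-1.5652  0.0843]
```

```bash
cat >> h.py <<'E'
def rel(p,az=None):
    "shift units, turn units from current pose to world p, with tool y azimuth az deg (tool straight down)"
    st=bot.state();q=R.from_quat(st["tool_rot"]);d=q.inv().apply(np.array(p)-st["tcp_pos"])/.05
    r=np.zeros(3)
    if az is not None:
        a=np.radians(az);y=np.array([np.cos(a),np.sin(a),0]);z=np.array([0,0,-1.]);M=np.array([np.cross(y,z),y,z]).T
        r=(q.inv()*R.from_matrix(M)).as_rotvec(degrees=True)/5
    return np.round(d,3),np.round(r,3)
E
python3 - <<'E'
from h import *
print(rel([.616,-.0148,.30],40))
E
```

```text
(array([-11.737,  -9.238,  -0.995]), array([-1.300e-02,  4.000e-03,  6.175e+00]))
```

Request:
{"api": "carry_out", "payload": {"rows": [[[0,0,-1],[0,0,0],60],[[-11.74,-9.24,-1],[0,0,6.2],60],[[-11.74,-9.24,-1],[0,0,6.2],60],[[-11.74,-9.24,-1],[0,0,6.2],60],[[-11.74,-9.24,-1],[0,0,6.2],60],[[-11.74,-9.24,-1],[0,0,6.2],60],[[-11.74,-9.24,-1],[0,0,6.2],60],[[-11.74,-9.24,-1],[0,0,6.2],60],[[-11.74,-9.24,-1],[0,0,6.2],60],[[-11.74,-9.24,-1],[0,0,6.2],60],[[-11.74,-9.24,-1],[0,0,6.2],60],[[-11.74,-9.24,-1],[0,0,6.2],60]]}}

```text
time: 1.65
tcp_pos: [0.5848, 0.0338, 0.3004]
tool_rot: [0.423, 0.906, 0.0, 0.0]
ft_force: [0.4, 1.5, 1.2]
width: 0.702
```

```bash
python3 - <<'E'
from h import *
st=bot.state();print(st["tcp_pos"],st["joint_positions"],rel([.616,-.0148,.30],40))
E
```

```text
[0.58477538 0.03377769 0.30040927] [-0.66790406  0.19641828  0.62791755  1.577793   -0.11683843  1.40492772
  0.66676527] (array([-1.146, -0.144,  0.008]), array([ 0.005, -0.001, -0.017]))
```

Request:
{"api": "carry_out", "payload": {"rows": [[[-1.15,-0.14,0],[0,0,0],60],[[-1.15,-0.14,0],[0,0,0],60],[[-1.15,-0.14,1.0],[0,0,0],60],[[-1.15,-0.14,1.0],[0,0,0],60],[[-1.15,-0.14,1.0],[0,0,0],60]]}}

```text
time: 2.28
tcp_pos: [0.6158, -0.0127, 0.2517]
tool_rot: [0.423, 0.906, 0.0, 0.0]
ft_force: [-0.2, 0.2, -0.8]
width: 0.705
```

```bash
python3 - <<'E'
from h import *
st=bot.state();print(st["tcp_pos"],st["joint_positions"],rel([.616,-.0148,.185],40))
for n in("scene","wrist","top"):
    im=bot.grab_frame(n)[:,:,::-1]
    cv2.imwrite(f"pics/{n}1.png",im if n=="wrist" else cv2.resize(im[140:280,180:420] if n=="scene" else im[120:260,140:380],(720,420),interpolation=cv2.INTER_CUBIC))
# expected wheel in wrist image
c=bot.camera_params("wrist");T=c["mount"]
q=R.from_quat(st["tool_rot"])
for p in([.616,-.0148,.195],):
    t_=q.inv().apply(np.array(p)-st["tcp_pos"]); x=np.linalg.inv(T)@np.r_[t_,1];x=x[:3]
    th=np.arctan2(np.hypot(x[0],x[1]),x[2]);e=x[:2]/np.linalg.norm(x[:2]);print("exp",c["K"][:2,2]+c["K"][0,0]*th*e)
E
```

```text
[ 0.6157795  -0.01266314  0.25171994] [-0.57416696  0.29792758  0.65184197  1.57831103 -0.18481575  1.32716944
  0.79777051] (array([-0.035, -0.025,  1.334]), array([ 0.008,  0.003, -0.016]))
exp [279.0238931  251.44714942]
```

View pics/wrist1.png

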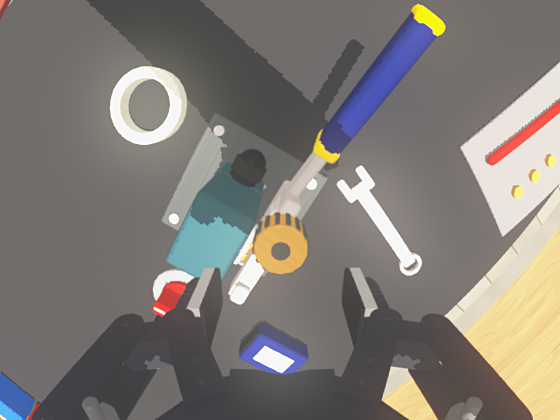

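View pics/scene1.png

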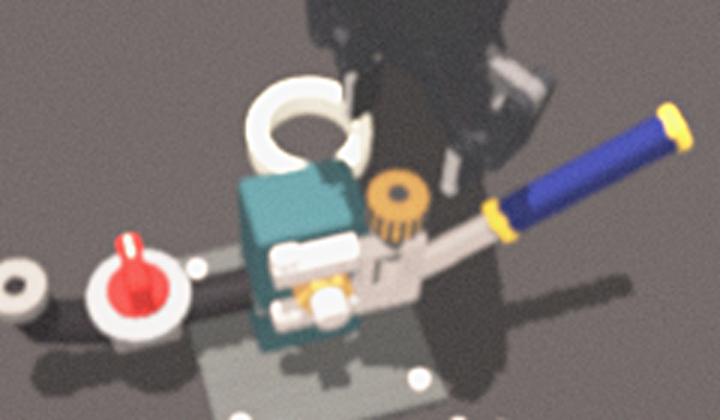

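The wheel is in the wrist view at (280,249), against an expected (279,251), so my position for it is good. I'll descend now.

Request:
{"api": "carry_out", "payload": {"rows": [[[-0.03,0,0.6],[0,0,0],60],[[-0.03,0,1.0],[0,0,0],60],[[-0.03,0,1.3],[0,0,0],60],[[-0.03,0,1.3],[0,0,0],60],[[-0.03,0,1.3],[0,0,0],60]]}}

```text
time: 3.05
tcp_pos: [0.6169, -0.0145, 0.1861]
tool_rot: [0.424, 0.906, 0.0, 0.0]
ft_force: [-0.1, -1.1, -0.5]
width: 0.702
```

```bash
python3 - <<'E'
from h import *
st=bot.state();print(st["tcp_pos"],st["ft_force"],rel([.616,-.0148,.185],40))
im=bot.grab_frame("wrist")[:,:,::-1]; cv2.imwrite("pics/wrist2.png",im)
im=bot.grab_frame("scene")[:,:,::-1]; cv2.imwrite("pics/scene2.png",cv2.resize(im[140:280,180:420],(720,420),interpolation=cv2.INTER_CUBIC))
E
```

```text
[ 0.61693893 -0.01449403  0.18610044] [-0.09204374 -1.052417   -0.4973296 ] (array([ 0.007, -0.018,  0.022]), array([ 0.008,  0.007, -0.026]))
```

View pics/wrist2.png

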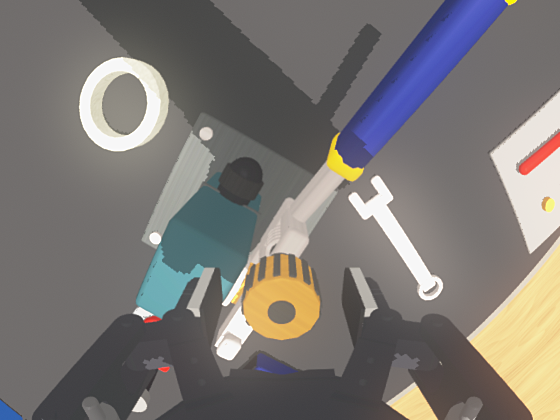

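View pics/scene2.png

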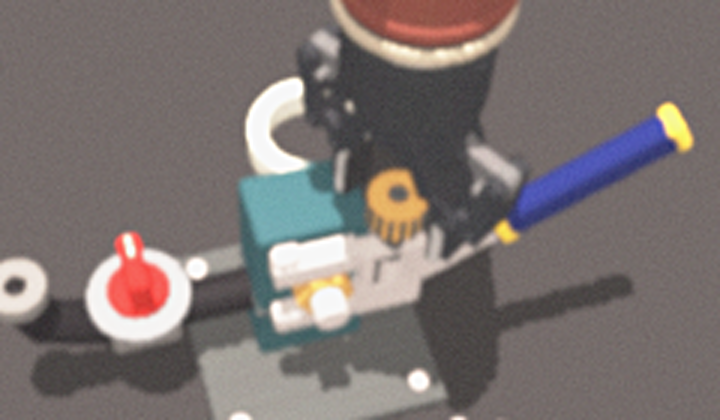

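The pads straddle the wheel: its centre is at (281,311) between pads at about (205,300) and (358,300), and nothing is touching. Next I'll close gently.

Request:
{"api": "carry_out", "payload": {"rows": [[[0,0,0],[0,0,0],45],[[0,0,0],[0,0,0],30],[[0,0,0],[0,0,0],28],[[0,0,0],[0,0,0],28],[[0,0,0],[0,0,0],28]], "force": 30}}

```text
time: 3.78
tcp_pos: [0.6166, -0.0144, 0.1857]
tool_rot: [0.424, 0.906, 0.0, 0.0]
ft_force: [-1.7, 1.0, 5.5]
width: 0.39
```

```bash
python3 - <<'E'
from h import *
st=bot.state();print(st)
E
```

```text
{'time': 3.775, 'joint_positions': array([-0.55676159,  0.34884231,  0.63694223,  1.65988434, -0.2196622 ,
        1.20514285,  0.82631726]), 'joint_vel': array([-7.41667259e-04,  5.90774383e-04,  5.84596118e-04,  4.59242280e-05,
        1.42798541e-03, -1.82866824e-04, -6.32359234e-05]), 'effort': array([ 3.43650039e-01, -5.25506043e+01,  8.90915483e+00, -3.65690303e+01,
        3.54267948e-02, -8.02800637e-01,  9.48248024e-03]), 'tcp_pos': array([ 0.61659259, -0.01437143,  0.18571878]), 'tool_rot': array([4.23606349e-01, 9.05846361e-01, 1.51611593e-04, 9.26750652e-05]), 'ft_force': array([-1.67792807,  1.0101764 ,  5.47043107]), 'torque': array([ 0.0381733 ,  0.52763665, -0.04190894]), 'width': 0.38961153572686336}
```

Gripped: the opening reads 33 mm. I'll twist 40° first and check the torque.

Request:
{"api": "carry_out", "payload": {"rows": [[[0,0,0],[0,0,1.2],28],[[0,0,0],[0,0,2.4],28],[[0,0,0],[0,0,3.6],28],[[0,0,0],[0,0,4.8],28],[[0,0,0],[0,0,6],28],[[0,0,0],[0,0,7.2],28],[[0,0,0],[0,0,8],28],[[0,0,0],[0,0,8],28]]}}

```text
time: 4.78
tcp_pos: [0.6168, -0.0142, 0.1857]
tool_rot: [0.708, 0.706, 0.0, 0.0]
ft_force: [-1.0, 1.1, 5.6]
width: 0.387
```

```bash
cat > look.py <<'E'
from h import *
import sys
k=sys.argv[1]
st=bot.state();y=R.from_quat(st["tool_rot"]).as_matrix()[:,1]
print(st["time"],st["tcp_pos"],"F",st["ft_force"],"T",st["torque"],st["width"]*85.4,"az",np.degrees(np.arctan2(y[1],y[0])))
im=bot.grab_frame("wrist")[:,:,::-1]; cv2.imwrite(f"pics/wrist{k}.png",im)
im=bot.grab_frame("scene")[:,:,::-1]; cv2.imwrite(f"pics/scene{k}.png",cv2.resize(im[140:280,180:420],(720,420),interpolation=cv2.INTER_CUBIC))
E
python3 look.py 3
```

```text
4.775 [ 0.61682539 -0.0142247   0.18571722] F [-0.99383503  1.14748848  5.62334091] T [ 0.13772921  0.19779642 -0.05347194] 33.0817889791234 az -0.15971584780655843
```

View pics/scene3.png

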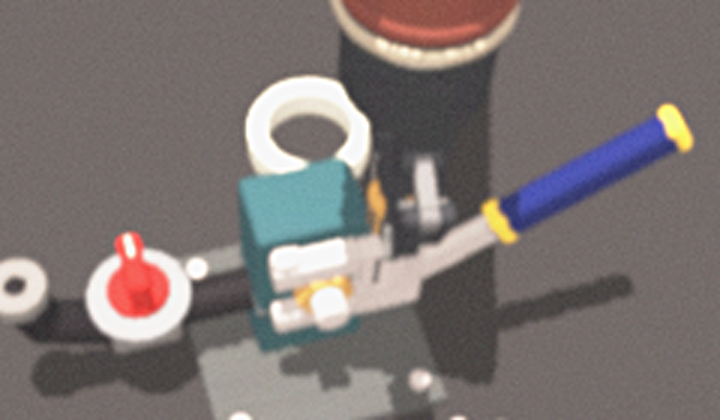

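View pics/wrist3.png

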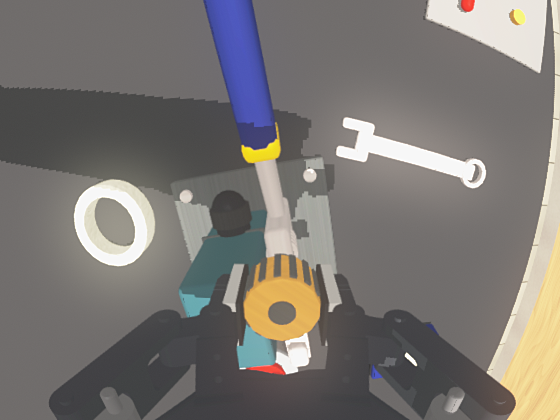

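The upper jaw has come down visibly. I'll go on in smaller steps and watch the moment about the tool axis.

Request:
{"api": "carry_out", "payload": {"rows": [[[0,0,0],[0,0,0.8],28],[[0,0,0],[0,0,1.6],28],[[0,0,0],[0,0,2.4],28],[[0,0,0],[0,0,3.2],28]]}}

```text
time: 5.38
tcp_pos: [0.6169, -0.0143, 0.1857]
tool_rot: [0.8, 0.6, 0.0, 0.0]
ft_force: [-0.0, 0.4, 4.8]
width: 0.386
```

```bash
python3 look.py 4
```

```text
5.375 [ 0.61692976 -0.01427682  0.18572924] F [-0.02842019  0.42388329  4.84480943] T [0.14914388 0.09563447 0.13025786] 32.9742616528918 az -16.220108144378546
```

View pics/scene4.png

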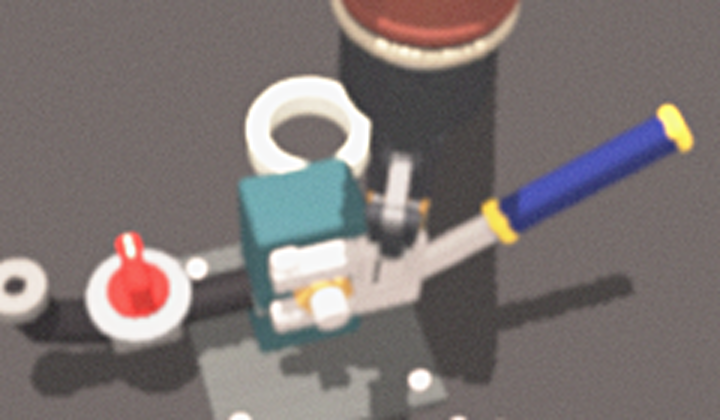

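Request:
{"api": "carry_out", "payload": {"rows": [[[0,0,0],[0,0,0.6],28],[[0,0,0],[0,0,1.2],28]]}}

```text
time: 5.72
tcp_pos: [0.617, -0.0143, 0.1857]
tool_rot: [0.83, 0.558, 0.0, 0.0]
ft_force: [-0.3, -0.2, 5.1]
width: 0.389
```

```bash
python3 look.py 5
```

```text
5.725 [ 0.61695259 -0.01425032  0.18571147] F [-0.34052221 -0.21096582  5.12696915] T [0.08427809 0.02779444 0.15204849] 33.25629379250835 az -22.145389612835555
```

Request:
{"api": "carry_out", "payload": {"rows": [[[0,0,0],[0,0,0.6],28],[[0,0,0],[0,0,1.2],28]]}}

```text
time: 6.08
tcp_pos: [0.617, -0.0143, 0.1857]
tool_rot: [0.858, 0.514, 0.0, 0.0]
ft_force: [-0.4, 1.0, 4.8]
width: 0.39
```

```bash
python3 look.py 6
```

```text
6.075 [ 0.6169684  -0.01429386  0.18570582] F [-0.40117871  0.96041155  4.79954674] T [ 0.13914696 -0.01211436  0.17847976] 33.29475055289147 az -28.133574235431084
```

Request:
{"api": "carry_out", "payload": {"rows": [[[0,0,0],[0,0,0.6],28],[[0,0,0],[0,0,1.2],28]]}}

```text
time: 6.42
tcp_pos: [0.617, -0.0143, 0.1858]
tool_rot: [0.883, 0.469, 0.001, 0.0]
ft_force: [0.5, 1.3, 5.1]
width: 0.385
```

```bash
python3 look.py 7
```

```text
6.425 [ 0.61700568 -0.01429875  0.18575227] F [0.45817153 1.34244514 5.14425886] T [ 0.06509172 -0.01395058  0.24136619] 32.91175907722364 az -34.11455693887252
```

Request:
{"api": "carry_out", "payload": {"rows": [[[0,0,0],[0,0,0.6],28],[[0,0,0],[0,0,1.2],28]]}}

```text
time: 6.78
tcp_pos: [0.617, -0.0143, 0.1858]
tool_rot: [0.907, 0.422, 0.001, 0.0]
ft_force: [-0.2, -0.4, 5.8]
width: 0.385
```

```bash
python3 look.py 8
```

```text
6.775 [ 0.61703494 -0.01429149  0.18578807] F [-0.208677   -0.35405819  5.81103574] T [ 0.03022846 -0.03390436  0.39948644] 32.91810857607826 az -40.097992469406684
```

View pics/scene8.png

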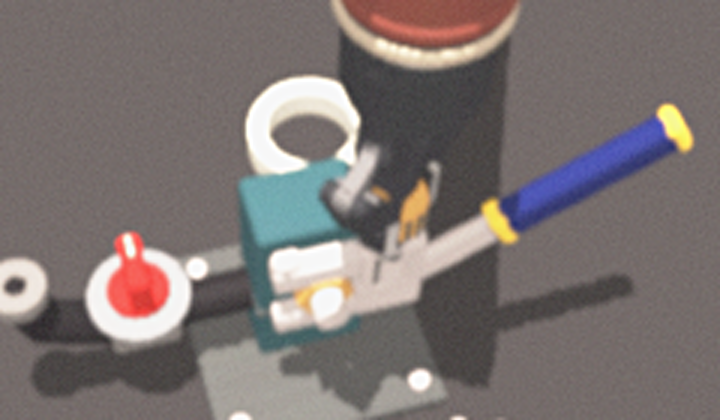

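View pics/wrist8.png

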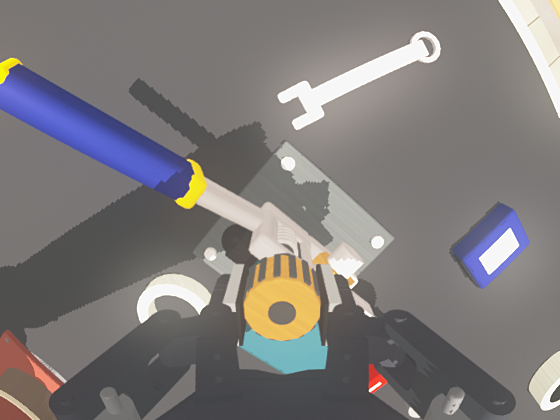

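Request:
{"api": "carry_out", "payload": {"rows": [[[0,0,0],[0,0,0.4],28],[[0,0,0],[0,0,0.8],28]]}}

```text
time: 7.12
tcp_pos: [0.6171, -0.0143, 0.1858]
tool_rot: [0.921, 0.39, 0.001, 0.0]
ft_force: [0.1, -0.5, 5.7]
width: 0.387
```

```bash
python3 look.py 9; python3 - <<'E'
import cv2
from h import *
for k in("0","8x","9"):
    pass
a=cv2.imread("pics/scene0.png")[140:280,180:420];cv2.imwrite("pics/j.png",np.hstack([cv2.resize(cv2.resize(a,(720,420),interpolation=2)[220:340,220:440],None,fx=1.8,fy=1.8),cv2.resize(cv2.imread("pics/scene9.png")[220:340,220:440],None,fx=1.8,fy=1.8)]))
E
```

```text
7.125 [ 0.61709178 -0.01434522  0.18582986] F [ 0.10517984 -0.53476041  5.69654387] T [ 0.00809409 -0.05766821  0.49114017] 33.02810489273094 az -44.061784405046225
```

View pics/j.png

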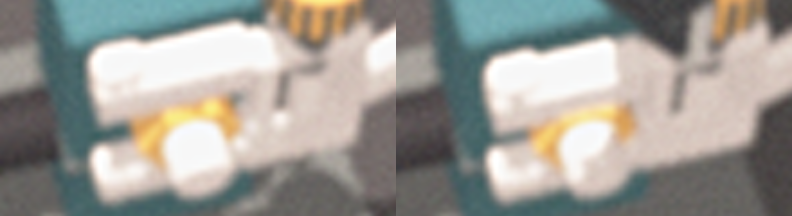

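The wheel has stalled: the moment rose to 0.49 N m and the jaw gap has closed in the view. Now I'll release and lift.

Request:
{"api": "carry_out", "payload": {"rows": [[[0,0,0],[0,0,0.8],60],[[0,0,0],[0,0,0.8],60],[[0,0,0],[0,0,0.8],60],[[0,0,0],[0,0,0.8],60],[[0,0,-0.8],[0,0,0.8],60],[[0,0,-1.8],[0,0,0.8],60],[[0,0,-1.8],[0,0,0.8],60]]}}

```text
time: 8.1
tcp_pos: [0.6182, -0.0152, 0.2791]
tool_rot: [0.934, 0.358, 0.003, 0.001]
ft_force: [1.0, 0.1, -0.1]
width: 0.703
```

```bash
python3 look.py 10; python3 - <<'E'
from h import *
for az in(-80.5,9.5): print(rel([.593,.1233,.245],az))
print(bot.state()["joint_positions"])
im=bot.grab_frame("top")[:,:,::-1];cv2.imwrite("pics/top10.png",cv2.resize(im[120:260,140:380],(720,420),interpolation=2))
E
```

```text
8.1 [ 0.61820141 -0.01515254  0.27913229] F [ 1.04267608  0.10805665 -0.11488218] T [ 0.0661294   0.0075661  -0.04393099] 60.03974833302835 az -48.10363479797051
(array([ 1.488, -2.365,  0.609]), array([-1.000e-03, -8.000e-03,  6.481e+00]))
(array([ 1.488, -2.365,  0.609]), array([ 6.0000e-03, -7.0000e-03, -1.1519e+01]))
[-0.80352084  0.36403117  0.98606266  1.55102086 -0.30697763  1.39128819
 -0.63210356]
```

View pics/scene10.png

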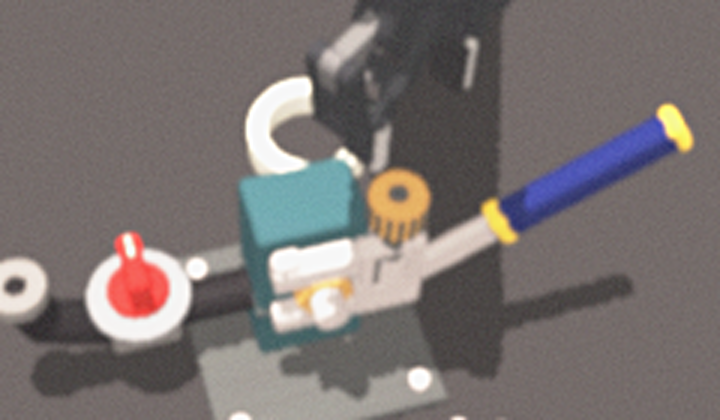

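The jaws are closed on the nut and the wheel is released. Next I'll move above the handle with the gripper shut.

```bash
python3 - <<'E'
from h import *
print(rel([.5924,.1273,.265],9.5))
E
```

```text
(array([ 1.537, -2.424,  0.193]), array([-1.0000e-02,  1.0000e-03, -1.1519e+01]))
```

View pics/wrist10.png

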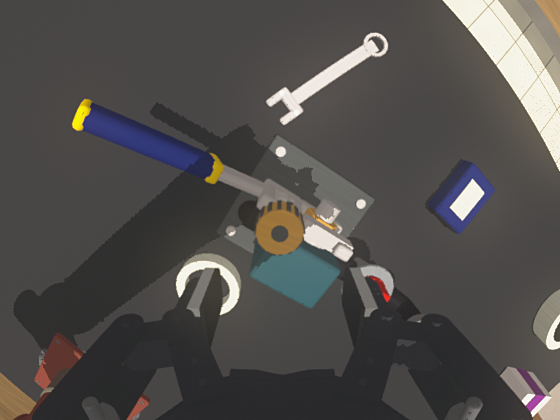

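Request:
{"api": "carry_out", "payload": {"rows": [[[0,0,-0.3],[0,0,0],30],[[0.5,-0.8,-0.3],[0,0,-2],0],[[1.0,-1.6,-0.3],[0,0,-4],0],[[1.54,-2.42,-0.3],[0,0,-6],0],[[1.54,-2.42,0],[0,0,-8],0],[[1.54,-2.42,0.2],[0,0,-10],0],[[1.54,-2.42,0.2],[0,0,-11.5],0],[[1.54,-2.42,0.2],[0,0,-11.5],0],[[1.54,-2.42,0.2],[0,0,-11.5],0]]}}

```text
time: 9.38
tcp_pos: [0.5932, 0.127, 0.2655]
tool_rot: [0.648, 0.762, -0.0, 0.0]
ft_force: [-1.0, 0.9, 0.3]
width: -0.002
```

```bash
python3 look.py 11; python3 - <<'E'
from h import *
print(rel([.5924,.1273,.24],9.5))
im=bot.grab_frame("top")[:,:,::-1];cv2.imwrite("pics/top11.png",cv2.resize(im[120:260,140:380],(720,420),interpolation=2))
E
```

```text
9.375 [0.59319898 0.12695845 0.26553377] F [-0.97322153  0.85315803  0.31988587] T [ 0.02342903 -0.02334622  0.00132831] -0.15260224385637508 az 9.193393786646709
(array([ 0.007, -0.014,  0.509]), array([ 0.001,  0.002, -0.048]))
```

View pics/scene11.png

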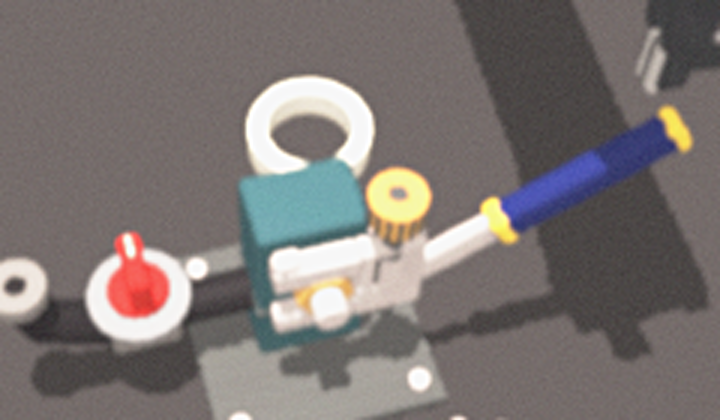

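View pics/wrist11.png

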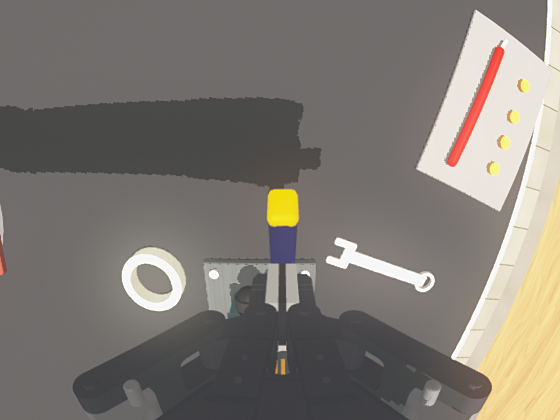

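The shut fingertips are centred over the handle: the end cap is at x≈283 and the tips are at x≈283. I'll push down in steps.

Request:
{"api": "carry_out", "payload": {"rows": [[[0,0,0.4],[0,0,0],0],[[0,0,0.7],[0,0,0],0],[[0,0,0.9],[0,0,0],0],[[0,0,1.1],[0,0,0],0],[[0,0,1.3],[0,0,0],0],[[0,0,1.5],[0,0,0],0],[[0,0,1.7],[0,0,0],0],[[0,0,1.7],[0,0,0],0]]}}

```text
time: 10.52
tcp_pos: [0.5926, 0.1269, 0.1793]
tool_rot: [0.647, 0.763, -0.001, -0.0]
ft_force: [0.1, -0.5, 0.9]
width: -0.003
```

```bash
python3 look.py 12
```

```text
10.525 [0.59258157 0.12689567 0.17931729] F [ 0.09029796 -0.4934656   0.87468329] T [-0.07161984  0.01250031  0.04347677] -0.28217435102057037 az 9.370880505981418
```

View pics/scene12.png

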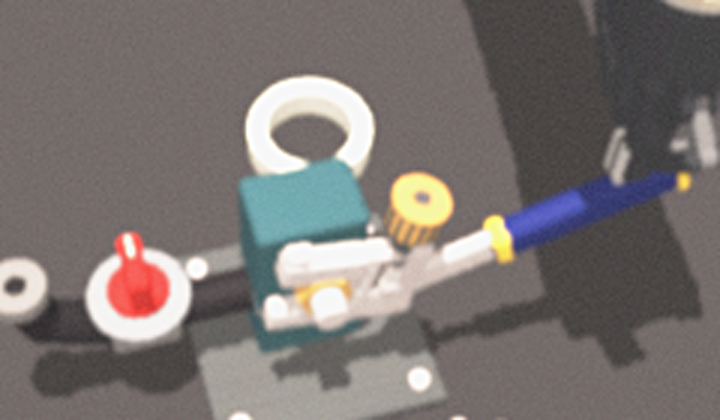

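View pics/wrist12.png

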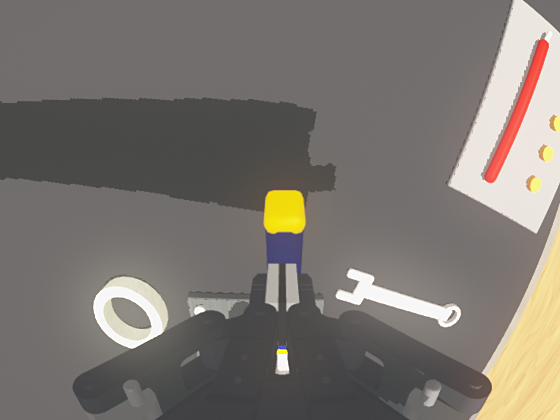

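The handle is following the fingers, and the nut seems to turn with the jaws. I'll continue.

Request:
{"api": "carry_out", "payload": {"rows": [[[0,0,0.2],[0,0,0],0],[[0,0,0.4],[0,0,0],0],[[0,0,0.6],[0,0,0],0],[[0,0,0.8],[0,0,0],0],[[0,0,1.0],[0,0,0],0],[[0,0,1.15],[0,0,0],0],[[0,0,1.15],[0,0,0],0]]}}

```text
time: 11.5
tcp_pos: [0.5927, 0.1268, 0.122]
tool_rot: [0.647, 0.762, -0.001, -0.0]
ft_force: [-0.5, -0.5, 0.2]
width: -0.006
```

```bash
python3 look.py 13
```

```text
11.5 [0.59267105 0.12676082 0.1220389 ] F [-0.45386085 -0.50183936  0.19695951] T [ 0.0050404   0.00545885 -0.02849419] -0.5150100373718413 az 9.360171066281636
```

View pics/scene13.png

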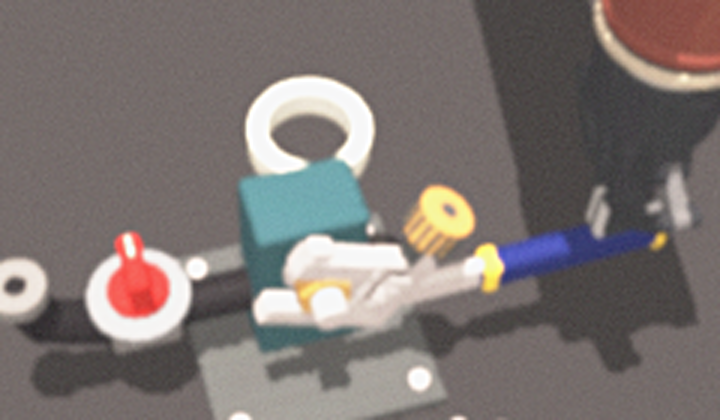

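View pics/wrist13.png

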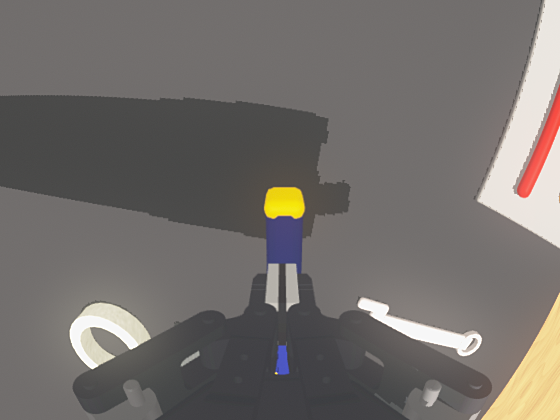

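```bash
cat > ang.py <<'E'
from h import *
w=np.array([.6165,-.0146]);u=np.array([-.164,.9865])
def pt(a,z,deg):
    t=np.radians(deg);A=a*np.cos(t)+z*np.sin(t);Z=-a*np.sin(t)+z*np.cos(t)
    p=w+u*(A-.042);return np.r_[p,.115+Z]
if __name__=="__main__":
    for d in(0,20,22,24,26,28,30):
        f=lambda p:(np.array(proj("scene",p))-[180,140])*3
        print(d,"collar",f(pt(.108,.0279,d)).round(),"end",f(pt(.2077,.0833,d)).round(),"wheeltop",f(pt(.042,.08,d)).round())
E
python3 ang.py
```

```text
0 collar [496. 218.] end [672. 126.] wheeltop [396. 193.]
20 collar [492. 252.] end [667. 195.] wheeltop [435. 203.]
22 collar [491. 255.] end [664. 202.] wheeltop [438. 204.]
24 collar [489. 259.] end [661. 209.] wheeltop [441. 206.]
26 collar [487. 262.] end [657. 216.] wheeltop [444. 208.]
28 collar [485. 266.] end [653. 223.] wheeltop [446. 209.]
30 collar [483. 269.] end [649. 230.] wheeltop [449. 211.]
```

```bash
python3 - <<'E'
from h import *
im=bot.grab_frame("scene")[:,:,::-1];cv2.imwrite("pics/scene14.png",cv2.resize(im[185:265,260:410],(800,427),interpolation=2))
E
```

```text
(no output)
```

View pics/scene14.png

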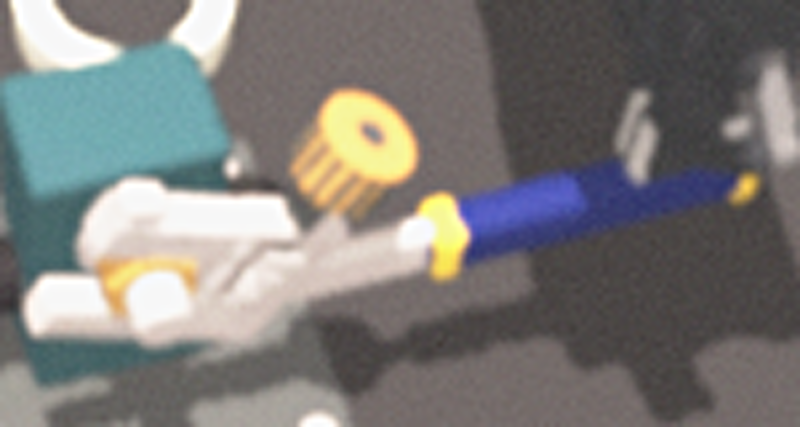

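The estimates agree on about 27–28° of the 30° so far, so roughly 8 mm remain. I'll push that, then lift clear and look.

Request:
{"api": "carry_out", "payload": {"rows": [[[0,0,0.08],[0,0,0],0],[[0,0,0.16],[0,0,0],0],[[0,0,0.17],[0,0,0],0],[[0,0,0.17],[0,0,0],0],[[0,0,0.17],[0,0,0],0]]}}

```text
time: 12.28
tcp_pos: [0.5929, 0.1272, 0.1142]
tool_rot: [0.647, 0.763, -0.0, -0.0]
ft_force: [0.2, -0.4, -1.3]
width: -0.003
```

```bash
python3 look.py 15
```

```text
12.275 [0.59289831 0.12723663 0.11421605] F [ 0.20298388 -0.38130883 -1.3456989 ] T [-0.03576135 -0.03641722 -0.01627364] -0.23455778868023233 az 9.382633595161623
```

Request:
{"api": "carry_out", "payload": {"rows": [[[0,0,-0.5],[0,0,0],0],[[0,0,-1.5],[0,0,0],0],[[0.5,0,-2.5],[0,0,0],0],[[1.5,0,-2.5],[0,0,0],0],[[2.5,0,-2.5],[0,0,0],0],[[2.5,0,-2.5],[0,0,0],0]]}}

```text
time: 13.12
tcp_pos: [0.5709, 0.2561, 0.2387]
tool_rot: [0.644, 0.765, 0.0, -0.001]
ft_force: [0.6, -0.8, 0.2]
width: -0.002
```

```bash
python3 - <<'E'
from h import *
print(bot.state()["tcp_pos"],bot.state()["joint_positions"])
im=bot.grab_frame("scene")[:,:,::-1];cv2.imwrite("pics/scene16.png",cv2.resize(im[185:265,260:410],(800,427),interpolation=2))
im=bot.grab_frame("top")[:,:,::-1];cv2.imwrite("pics/top16.png",cv2.resize(im[150:230,140:290],(800,427),interpolation=2))
E
```

```text
[0.57087098 0.25609615 0.23868442] [-1.04839986  0.34162826  0.71169362  1.5722282  -0.22986193  1.31378345
 -0.13505824]
```

View pics/scene16.png

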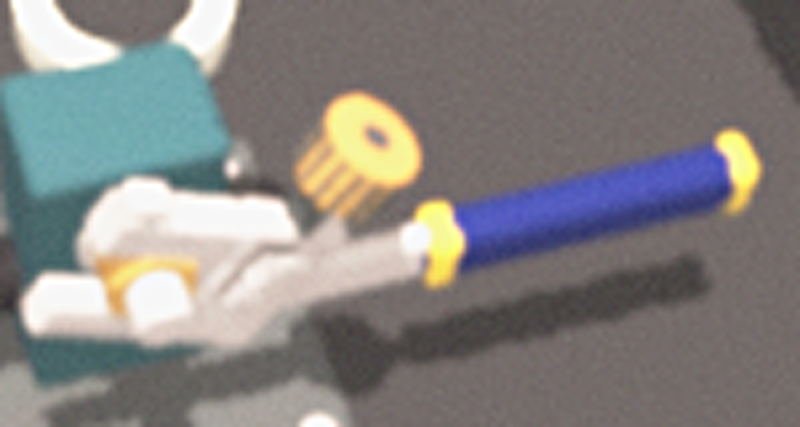

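View pics/top16.png

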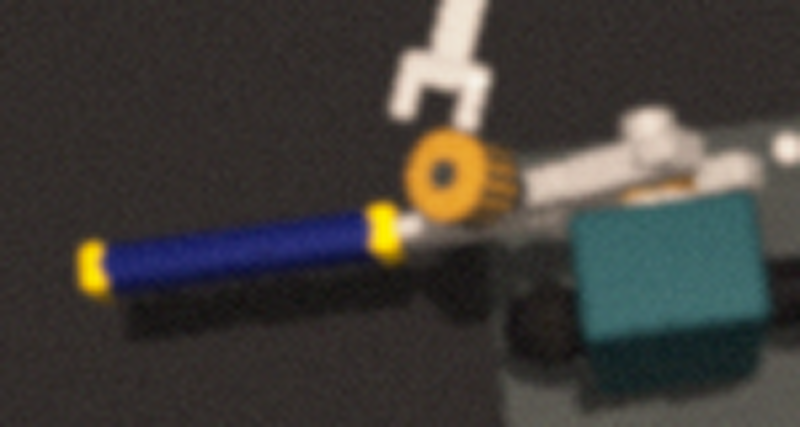

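```bash
python3 - <<'E'
from h import *
k=160/30
S=lambda x,y:(260+(x+.5)/k-.5,185+(y+.5)/k-.5);T=lambda x,y:(140+(x+.5)/k-.5,150+(y+.5)/k-.5)
e=tri(S(740,171),T(93,268));c=tri(S(443,243),T(385,232));d=e-c
print(e,c,np.degrees(np.arctan2(d[2],np.hypot(d[0],d[1]))))
e0=tri(s(717,78),t(35,166));c0=tri(s(515,186),t(243,165));d=e0-c0
print("start",np.degrees(np.arctan2(d[2],np.hypot(d[0],d[1]))))
from ang import pt
from scipy.optimize import minimize_scalar
for nm,a,z,p0,uv in(("end",.2077,.0833,s(717,78),S(740,171)),("collar",.108,.0279,s(515,186),S(443,243)),("hub",.042,.08,s(395,157),S(377,136))):
    off=np.array(p0)-proj("scene",pt(a,z,0))
    print(nm,off,minimize_scalar(lambda D:np.sum((proj("scene",pt(a,z,D))+off-uv)**2),bounds=(15,40),method="bounded").x)
E
```

```text
[0.58820857 0.16458995 0.08425988] [0.60587141 0.05163221 0.08337982] 0.4410265299642906
start 28.991291522557763
end [0.46647613 0.00197665] 29.481737421956144
collar [ 1.54695371 -0.02255564] 30.39074942551368
hub [0.48549378 0.04212815] 29.787301271997286
```

```bash
python3 - <<'E'
from h import *
im=bot.grab_frame("scene")[:,:,::-1]
cv2.imwrite("pics/nut.png",np.hstack([cv2.resize(a[220:260,262:312],(400,320),interpolation=2) for a in (cv2.imread("pics/scene0.png"),im)]))
a=cv2.imread("pics/scene0.png");b=cv2.cvtColor(cv2.absdiff(a,im),6)
cv2.imwrite("pics/f.png",np.vstack([im[150:400,150:450]]))
E
```

```text
(no output)
```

View pics/nut.png

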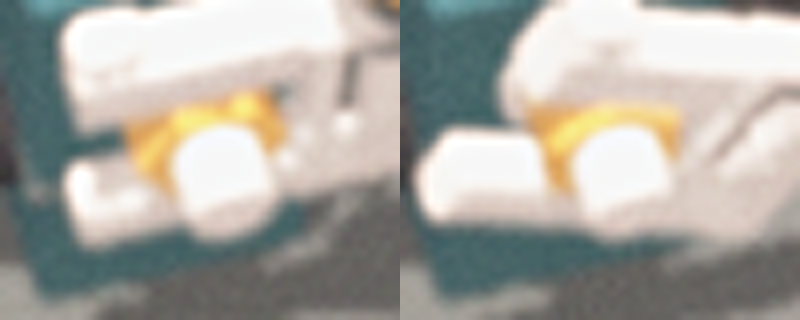

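View pics/f.png

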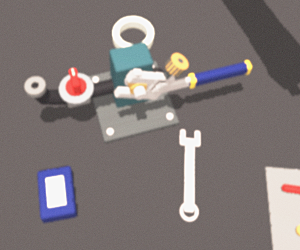

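The nut's flats lie against both jaws and have turned with them. The red knob, spanner, module and tape look unmoved, and the arm is clear of everything, so I'm handing the job in.

```bash
python3 -c "
from bench import bot
print(bot.finish_job())"
```

```text
the job is handed in; nothing more can be done
None
```

The wrench is tightened on the nut and its handle is level. I handed the job in at about 13.5 s, with the arm clear of everything.

- **Wheel:** I pinched it from above at 30 N and turned the wrist about 84° clockwise. It then stalled: the moment rose from about 0.13 to 0.49 N m, and the upper jaw was down on the nut in the picture. While opening the fingers the wrist turned about another 4°, which I had not intended. Nothing visible came of it.
- **Handle:** I pushed it down with the shut fingertips, then lifted off. Afterwards the camera fits put its swing at 29.5 to 30.4° of the 30° needed. The two-camera slope check read 0.4° from level, though the same check read the 30° starting slope as 29°, so it is only good to about 1°.
- **Nut:** In the enlarged view its flats lie against the jaws and have turned with them. I judged this by eye and did not measure its angle.
- **Bystanders:** The red knob, spanner, module and tape look unmoved in the last picture, also judged by eye. The largest force I read at the ends of the moves was about 6 N.

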